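Lay out one violin's fittings in the set-up tray

ROBOT

A 6-joint arm with a two-finger parallel gripper is mounted at the origin on the work surface. World frame = base frame: x ahead of the robot, y to its left, z up, the work surface at z = 0. Lengths are in m, angles in degrees, forces in N, time in s.
With the tool pointing down it reaches from about 0.3 to 0.75 m from the base axis. Payload 8.5 kg.
Tool frame: the origin (TCP) lies between the finger pads; the fingertips stand env.finger_overhang ahead of it and the grasp point (between the pads) lies 2 mm behind it (env.finger_overhang is the distance from the TCP to the fingertips, in m); z points along the fingers, y is the line along which they close (so a half turn about z gives the same grasp; the last joint's range is limited). The gripper opens to 85 mm and grips with 20 to 120 N. Pads are 22 mm wide; open, the fingers measure 114 mm over their backs; the gripper's body (76 mm by 85 mm) begins 54 mm behind the grasp point. The pads swing forward as they close: fully open they stand 13 mm farther back than shut.
Start: joints at [62.779, 21.807, 74.336, -0, 83.858, -12.336], TCP at [0.141, 0.532, 0.248] pointing down, gripper open.
Joint ranges: [-178.18, 178.18], [-50.72, 133.34], [12.68, 142.11], [-81.47, 261.47], [9.98, 163.14], [-165.26, 165.26]. Speed limits (degrees/s): [136.94, 136.94, 180, 180, 180, 180].

INTERFACE

Orientations are given as a 3x3 rotation matrix whose columns are the frame's x, y, z axes.
In Python, from rig import env gives the robot as it stands. The module is installed in compiled form; this text tells all that it offers.
- The arm moves only by the tool jog_arm, never from a script. Its arguments are lists of equal length, an entry for each row: "hand": the finger opening in m, from 0 to 0.0854; "travel": the shift along the world's x, y, z in m, a list of three; "yaw": the turn about the world's z in rad. A call has exactly 5 rows; each row shifts and turns the commanded pose from where the row before left it; what a row does not reach is not made up. A row lasts 1/8 s, in which the tool goes at most 62.5 mm and 10.7 degrees, less where a joint would pass 70% of its speed; a pose out of reach is approached as far as the arm can. A call is refused whole if a number of a shift passes 0.0625 or a number of a turn 0.188, either way. A call with a gripper value outside its range is refused whole. The fingers move at their own pace and stop on an object; "grip_force" is the grip in N (left out, the last holds). Time passes only in rows, so rows that do not move let the fingers close, or fill a call up. It gives the time, the measured TCP pose, the force, the opening and the grip force at its end, in the units of the state.
- env.observe(): the state, without advancing time (a new reading comes with each control period).
- env.get_image(name): name is "side" or "top"; returns the picture (420x560x3 uint8, red, green, blue); there is no depth.
- env.calibration(name): a dict with "fx", "fy", "cx", "cy" (pixels), "k1" (the pictures are not rectified: a ray, as slopes to the right and down, at radius r is drawn at 1 + k1 r^2 times it, then the intrinsics apply), "position" and "rotation" of the camera in the world. Camera axes: x right, y down, z forward; pixel columns grow to the right and rows downward; lengths in m; the calibration is good to about 2 mm. A picture is of the moment at which its call begins. calibration takes no time and is no camera call.
- env.close_job(): hands the job in; it is judged then, once.
The state is a dict: "time_s": time; "q": joint angles; "qvel": joint speeds; "joint_efforts": joint torques, N m; "position": TCP position; "tool_rot": TCP orientation; "ft_force": force on the tool from outside, world axes, zero at the start; "wrist_torque": the same for the moment, N m; "grip_width": finger opening in m; "gripper_force": force on a finger pad.
Only numpy, scipy, OpenCV 4.12 (cv2) and the standard library are available. Lean on these libraries where they do the work, as an engineer would, in place of code of your own. Each camera call takes 0.05 s, during which the arm holds its last target. There are 200 camera calls.

TASK

Gather the fittings for one full-size violin into the wooden set-up tray: lay the tailpiece, the violin peg, the bridge and the chin rest each flat on the felt outline of its own shape and size, same side up as now, centred and lined up with the outline (either way round will do). The big cello peg and the small child's tailpiece do not belong: leave them where they lie.

Things in the scene. Friction and masses are not known exactly. Their poses are not given: they have to be found in the camera images.
- tailpiece: full-size violin tailpiece of dark rosewood lying flat, 110 mm long, 10 mm thick plus a 2.5 mm ridge; wide end 40 mm wide (the first 30 mm, at -x, with four steel fine tuners standing 6 mm above the wood), then parallel-sided 26 mm wide from x = -12 to +55 mm. Origin under the middle of its length; x along its length, z up. Plain grasp: across the 26 mm part about x = +3 mm.
- peg: violin tuning peg of dark rosewood lying flat, 70 mm long; its flat head is a 22 x 22 x 12 mm block with rounded edges centred at x = -24 mm, then a 12 mm collar and a 9 mm thick round shaft to x = +35 mm whose axis is 6 mm above the origin. Origin under the middle of its length; x along the shaft, z up. Plain grasp: across the head (22 mm, along y) at x = -24 mm.
- bridge: violin bridge blank of pale maple lying flat, 40 mm (x, over the feet) by 34 mm (y, feet at -y) by 8 mm thick. Origin under its centre, z up. Plain grasp: across the 40 mm width, fingers closing along x, low down.
- chinrest: violin chin rest of dark rosewood: an oval dish 96 mm (x) by 56 mm (y) with straight sides from x = -20 to +20 mm, lying on two cork feet and two short steel studs; the oval's solid edge runs from 12 to 28 mm above the origin. Origin at bench level under its centre, z up. Plain grasp: across the 56 mm.
- tile_tailpiece: cork tile in the set-up tray, 123 x 93 x 4 mm, fixed, with a flush dark felt outline of the tailpiece in its middle. Origin under the centre of tile and outline; its top is 4 mm above the origin (12 mm above the bench); the tray's rim stands 2 mm higher. x runs along the tile's long side, along the outline's length (wide end at -x). Its quarter of the tray varies.
- tile_peg: cork tile in the set-up tray, 123 x 93 x 4 mm, fixed, with a flush dark felt outline of the violin peg (70 mm) in its middle. Origin under the centre of tile and outline; its top is 4 mm above the origin (12 mm above the bench); the tray's rim stands 2 mm higher. x runs along the tile's long side, along the outline's length (head at -x). Its quarter of the tray varies.
- tile_bridge: cork tile in the set-up tray, 123 x 93 x 4 mm, fixed, with a flush dark felt outline of the bridge in its middle. Origin under the centre of tile and outline; its top is 4 mm above the origin (12 mm above the bench); the tray's rim stands 2 mm higher. x runs along the tile's long side, the 40 mm way of the outline (feet at -y). Its quarter of the tray varies.
- tile_chinrest: cork tile in the set-up tray, 123 x 93 x 4 mm, fixed, with a flush dark felt outline of the chin rest (a plain oval) in its middle. Origin under the centre of tile and outline; its top is 4 mm above the origin (12 mm above the bench); the tray's rim stands 2 mm higher. x runs along the tile's long side, along the oval's length. Its quarter of the tray varies.
- cello_peg: look-alike that does not belong: a cello tuning peg, the same shape and rosewood as the violin peg but half as large again: 105 mm long, head 33 x 33 x 18 mm. Origin under the middle of its length, x along the shaft. Stays where it is.
- child_tailpiece: look-alike that does not belong: a tailpiece for a child's small violin, the same shape and wood as the full-size one but only 68 mm long, 25 mm wide, 6 mm thick. Origin under the middle of its length, x along its length. Stays where it is. (Two spool clamps, 28 mm across and 48 mm tall, stand among the fittings.)

How it is judged (in metres and radians):
At the end, for the whole second after the job is handed in: Tailpiece, violin peg, bridge and chin rest each lie flat (0.15 rad), right side up and at rest on their own tile, origin within 14 mm of the tile's centre, x axes within 0.26 rad either way round; cello peg and child's tailpiece within 20 mm of their starts (horizontal distance between tailpiece and tile_tailpiece below 0.014 m and angle between the x axis of tailpiece and the x axis of tile_tailpiece, either way round below 0.26 rad and angle between each of tailpiece, peg, bridge, chinrest's own z axis and vertical below 0.15 rad and z of tailpiece in the frame of tile_tailpiece below 0.01 m and linear speed of each of tailpiece, peg, bridge, chinrest below 0.02 m/s and horizontal distance between peg and tile_peg below 0.014 m and angle between the x axis of peg and the x axis of tile_peg, either way round below 0.26 rad and z of peg in the frame of tile_peg below 0.01 m and horizontal distance between bridge and tile_bridge below 0.014 m and angle between the x axis of bridge and the x axis of tile_bridge, either way round below 0.26 rad and z of bridge in the frame of tile_bridge below 0.01 m and horizontal distance between chinrest and tile_chinrest below 0.014 m and angle between the x axis of chinrest and the x axis of tile_chinrest, either way round below 0.26 rad and z of chinrest in the frame of tile_chinrest below 0.01 m and distance of each of cello_peg, child_tailpiece from where it was at the start of the episode below 0.02 m); the robot touches nothing.
It fails at once if the cello peg is disturbed (moved more than 40 mm) (distance of cello_peg from where it was at the start of the episode above 0.04 m).
It fails at once if the child's tailpiece is disturbed (moved more than 40 mm) (distance of child_tailpiece from where it was at the start of the episode above 0.04 m).
It also fails if it takes over 106 s, if anything falls off the work surface, if the arm or the gripper's body presses on something with over 40 N, if the wrist force passes 120 N, or if a joint passes its speed limit or range.

## Working session

There is one attempt and no reset: what is moved stays moved. The work goes in short steps, Python scripts to look and compute and a tool call to move; the robot and the scene stay as the last step left them, time stands still between calls to the robot, and variables do not carry over. Pictures are saved under pics/ and viewed, at most 14 in all, crops included, and the job is handed in when it is done.

Besides the shell and the picture viewer there is one more tool, called in YAML: its name, and indented under it one key for each argument. jog_arm: Moves the arm, as the interface text tells. Its arguments: {"type":"object","properties":{"hand":{"type":"array"},"travel":{"type":"array"},"yaw":{"type":"array"},"grip_force":{"type":"number"}},"required":["hand","travel","yaw"]}

```bash
mkdir -p pics; python3 - <<'E'
from rig import env
import cv2
for n in("top","side"):
    im=env.get_image(n); cv2.imwrite(f"pics/{n}0.png",im[:,:,::-1]); print(env.calibration(n))
o=env.observe();print(o,env.finger_overhang)
E
```

```text
{'fx': 513.190818970817, 'fy': 513.190818970817, 'cx': 278.11274986440867, 'cy': 211.32210662794282, 'k1': -0.03129430616469649, 'position': array([ 0.3330406 , -0.01759161,  1.02922793]), 'rotation': array([[-7.79452857e-03, -9.80369840e-01,  1.97013252e-01],
       [-9.99968083e-01,  7.98744442e-03,  1.84605915e-04],
       [-1.75461447e-03, -1.97005525e-01, -9.80400808e-01]])}
{'fx': 437.5275555330928, 'fy': 437.5275555330928, 'cx': 286.0257852853543, 'cy': 218.22602195582786, 'k1': -0.07791232849687023, 'position': array([ 0.03982535, -0.63043343,  0.5347808 ]), 'rotation': array([[ 0.79367603, -0.32123343,  0.51661151],
       [-0.60823196, -0.43507773,  0.66389852],
       [ 0.01149976, -0.84113997, -0.5406952 ]])}
{'time_s': 0.1, 'q': array([ 6.27783941e+01,  2.18377655e+01,  7.43791023e+01, -2.26703038e-04,
        8.38585618e+01, -1.23357484e+01]), 'qvel': array([ 0.10886527, -0.07715083, -0.22702719,  0.05872068,  0.06015431,
       -0.0674841 ]), 'joint_efforts': array([ 4.43182653e-03, -4.49214292e+01, -2.31657797e+01, -1.18879589e-04,
        3.63507468e-03, -6.79776440e-05]), 'position': array([0.14118225, 0.53132232, 0.24777525]), 'tool_rot': array([[-9.66439545e-01,  2.56893455e-01, -5.98710116e-04],
       [ 2.56894003e-01,  9.66438874e-01, -1.17248430e-03],
       [ 2.77413188e-04, -1.28694023e-03, -9.99999133e-01]]), 'ft_force': array([-0.75640722, -0.63667643, -0.85818492]), 'wrist_torque': array([0.05297088, 0.02696378, 0.02171802]), 'gripper_force': 0.0, 'grip_width': 0.08543301924647886} 0.017
```

View pics/top0.png

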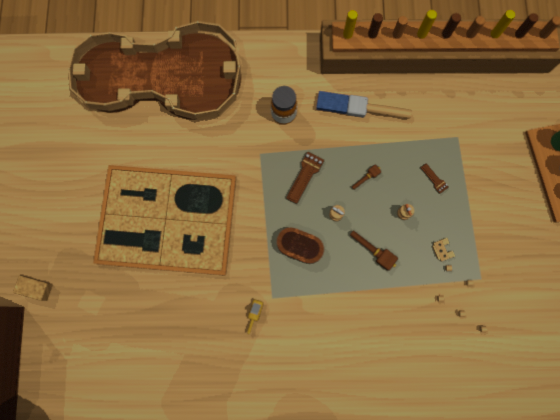

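View pics/side0.png

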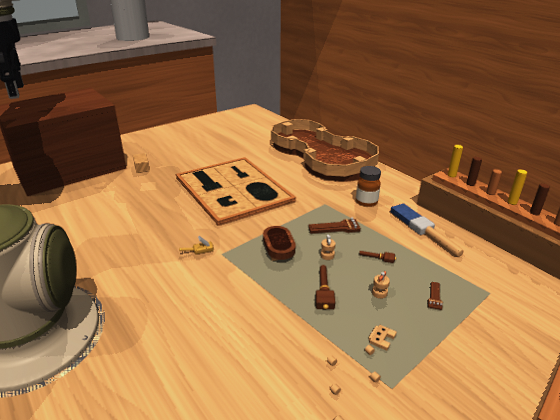

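```bash
cat > h.py <<'E'
import numpy as np,cv2
from rig import env
def ray(n,uv):
    c=env.calibration(n); K=np.array([[c['fx'],0,c['cx']],[0,c['fy'],c['cy']],[0,0,1]])
    p=cv2.undistortPoints(np.float64(uv).reshape(-1,1,2),K,np.array([c['k1'],0,0,0,0])).reshape(-1,2)
    return c['position'],np.c_[p,np.ones(len(p))]@c['rotation'].T
def onplane(n,uv,z):
    o,d=ray(n,uv); return (o+d*((z-o[2])/d[:,2])[:,None])[:,:2]
def blobs(mask,n,z,amin=60):
    N,L,S,C=cv2.connectedComponentsWithStats(mask.astype(np.uint8))
    out=[]
    for i in range(1,N):
        if S[i,4]<amin: continue
        cs,_=cv2.findContours((L==i).astype(np.uint8),cv2.RETR_EXTERNAL,cv2.CHAIN_APPROX_NONE)
        m=np.zeros(mask.shape,np.uint8); cv2.drawContours(m,cs,-1,1,-1)   # fill
        ys,xs=np.nonzero(m); P=onplane(n,np.c_[xs,ys],z)
        c=P.mean(0); w,V=np.linalg.eigh(np.cov(P.T)); a=V[:,1]
        (rc,rs,ra)=cv2.minAreaRect((P*1000).astype(np.float32))
        out.append(dict(pix=C[i].round(),area=int(S[i,4]),cen=c.round(4),pca=round(float(np.degrees(np.arctan2(a[1],a[0]))),1),
          rect=(np.round(np.array(rc)/1000,4),np.round(rs,1),round(ra,1))))
    return out
E
python3 - <<'E'
from h import *
im=cv2.imread('pics/top0.png'); b,g,r=[im[:,:,i].astype(int) for i in range(3)]
mat=np.zeros(r.shape,bool); mat[143:290,265:472]=1
red=mat&(r-b>18)
for z in(0.006,):
    for o in blobs(red,'top',z):print(o)
t=np.zeros(r.shape,bool); t[172:268,102:232]=1
print('tiles')
for o in blobs(t&(r<60),'top',0.012):print(o)
print('tray')
hsv=cv2.cvtColor(im,cv2.COLOR_BGR2HSV)
v=im[150:300,80:475]; cv2.imwrite('pics/c.png',cv2.resize(v,None,fx=2,fy=2,interpolation=cv2.INTER_CUBIC))
v=im[140:295,260:480].copy(); v[red[140:295,260:480]]=(0,0,255); cv2.imwrite('pics/m.png',cv2.resize(v,None,fx=3,fy=3,interpolation=cv2.INTER_NEAREST))
E
```

```text
{'pix': array([368., 216.]), 'area': 30135, 'cen': array([ 0.5289, -0.2002]), 'pca': 91.7, 'rect': (array([ 0.5315, -0.2062]), array([432.3, 303.3]), 89.6)}
tiles
{'pix': array([198., 198.]), 'area': 1126, 'cen': array([0.5657, 0.1449]), 'pca': 84.5, 'rect': (array([0.5659, 0.1453]), array([95.3, 56.6]), 84.6)}
{'pix': array([141., 193.]), 'area': 232, 'cen': array([0.5769, 0.2618]), 'pca': 85.1, 'rect': (array([0.5759, 0.2685]), array([70.1, 21. ]), 89.5)}
{'pix': array([134., 239.]), 'area': 835, 'cen': array([0.4831, 0.272 ]), 'pca': 84.6, 'rect': (array([0.4838, 0.2771]), array([110.7,  40.6]), 84.4)}
{'pix': array([193., 245.]), 'area': 305, 'cen': array([0.4708, 0.1535]), 'pca': 85.0, 'rect': (array([0.472 , 0.1535]), array([40.4, 35.5]), 85.5)}
tray
```

View pics/c.png

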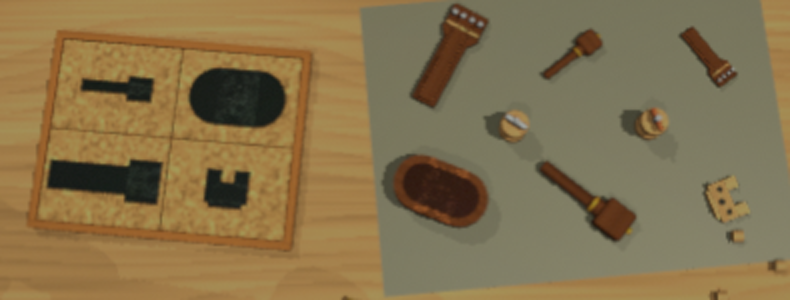

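View pics/m.png

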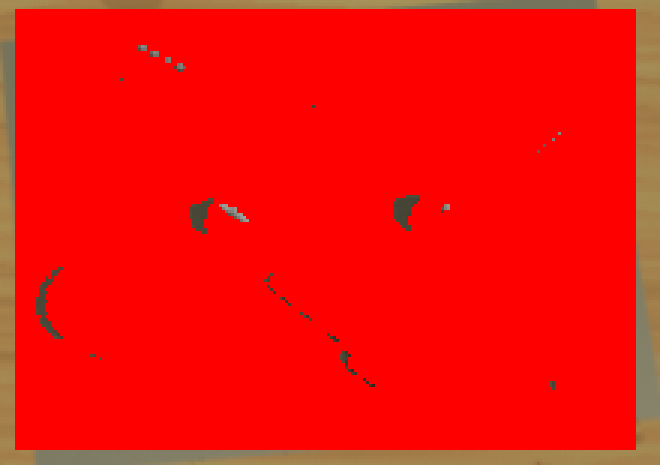

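```bash
python3 - <<'E'
from h import *
im=cv2.imread('pics/top0.png'); b,g,r=[im[:,:,i].astype(float) for i in range(3)]
mat=np.zeros(r.shape,bool); mat[143:290,268:465]=1
red=mat&(r/(b+1)>1.9)
for z in(0.005,0.02):
    print(z)
    for o in blobs(red,'top',z):print(o)
pale=mat&(r/(b+1)>1.55)&(r>100)
print('pale')
for o in blobs(pale,'top',0.006,40):print(o)
v=im[140:295,260:480].copy(); v[red[140:295,260:480]]=(0,0,255);v[pale[140:295,260:480]]=(0,255,0); cv2.imwrite('pics/m2.png',cv2.resize(v,None,fx=3,fy=3,interpolation=cv2.INTER_NEAREST))
E
```

```text
0.005
{'pix': array([306., 146.]), 'area': 559, 'cen': array([ 0.6782, -0.0762]), 'pca': 92.1, 'rect': (array([ 0.6742, -0.1104]), array([226.2,  19.7]), 89.6)}
{'pix': array([462., 150.]), 'area': 70, 'cen': array([ 0.6656, -0.4044]), 'pca': -180.0, 'rect': (array([ 0.6627, -0.4031]), array([ 8.4, 39.5]), 85.3)}
{'pix': array([304., 177.]), 'area': 680, 'cen': array([ 0.6104, -0.0707]), 'pca': 151.2, 'rect': (array([ 0.6098, -0.0687]), array([ 38.9, 109.6]), 59.2)}
{'pix': array([368., 175.]), 'area': 197, 'cen': array([ 0.6139, -0.2047]), 'pca': 127.5, 'rect': (array([ 0.6108, -0.1979]), array([20.8, 71.4]), 33.4)}
{'pix': array([434., 178.]), 'area': 248, 'cen': array([ 0.6068, -0.3393]), 'pca': -144.0, 'rect': (array([ 0.6063, -0.3374]), array([66.7, 23. ]), 41.8)}
{'pix': array([405., 212.]), 'area': 159, 'cen': array([ 0.5365, -0.2765]), 'pca': 131.1, 'rect': (array([ 0.5359, -0.2766]), array([25.6, 34.4]), 43.5)}
{'pix': array([335., 215.]), 'area': 93, 'cen': array([ 0.5297, -0.1325]), 'pca': 53.9, 'rect': (array([ 0.5293, -0.1317]), array([26.4, 17.2]), 59.7)}
{'pix': array(
[... 2837 characters left out ...]
 -0.2793]), 'pca': 164.9, 'rect': (array([ 0.5362, -0.2791]), array([27. , 31.2]), 89.5)}
{'pix': array([336., 215.]), 'area': 90, 'cen': array([ 0.5299, -0.1341]), 'pca': 50.8, 'rect': (array([ 0.5289, -0.1329]), array([27.1, 18.1]), 60.2)}
{'pix': array([442., 250.]), 'area': 283, 'cen': array([ 0.4576, -0.3469]), 'pca': -161.0, 'rect': (array([ 0.4582, -0.3479]), array([40.8, 34.4]), 19.5)}
{'pix': array([269., 276.]), 'area': 74, 'cen': array([0.4085, 0.0023]), 'pca': -177.9, 'rect': (array([0.4168, 0.0035]), array([69.7,  5.9]), 4.5)}
{'pix': array([432., 286.]), 'area': 452, 'cen': array([ 0.3844, -0.3202]), 'pca': 92.0, 'rect': (array([ 0.3875, -0.2928]), array([185.8,  15.8]), 89.4)}
```

View pics/m2.png

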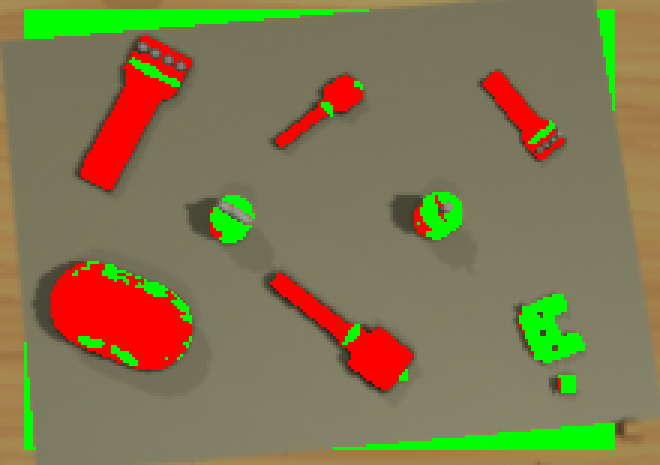

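```bash
python3 - <<'E'
from h import *
im=cv2.imread('pics/top0.png'); b,g,r=[im[:,:,i].astype(float) for i in range(3)]
m=np.zeros(r.shape,bool); m[230:276,425:465]=1
for o in blobs(m&(r/(b+1)>1.5)&(r>70),'top',0.005,10):print(o)
im=cv2.imread('pics/side0.png'); b,g,r=[im[:,:,i].astype(float) for i in range(3)]
cv2.imwrite('pics/s.png',cv2.resize(im[220:360,220:460],None,fx=3,fy=3,interpolation=cv2.INTER_CUBIC))
c=np.array([.4582,-.3475]);R=lambda a:np.array([np.cos(a),np.sin(a)])
top=cv2.imread('pics/top0.png')[232:292,420:490]; cv2.imwrite('pics/b.png',cv2.resize(top,None,fx=8,fy=8,interpolation=cv2.INTER_CUBIC))
# side check: heights of chinrest etc. not needed
E
```

```text
{'pix': array([442., 250.]), 'area': 311, 'cen': array([ 0.4574, -0.3465]), 'pca': -158.7, 'rect': (array([ 0.4578, -0.3475]), array([41.3, 36.3]), 19.5)}
{'pix': array([448., 268.]), 'area': 38, 'cen': array([ 0.4216, -0.3566]), 'pca': 105.6, 'rect': (array([ 0.4216, -0.356 ]), array([12.6, 10. ]), 89.4)}
```

View pics/b.png

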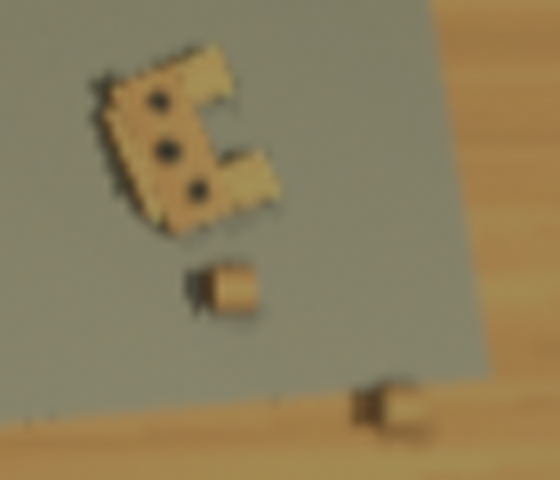

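jog_arm:
  hand: [0.05, 0.05, 0.05, 0.05, 0.05]
  travel:
    - [0.031, -0.04, -0.0085]
    - [0.031, -0.04, -0.0085]
    - [0.031, -0.04, -0.0085]
    - [0.031, -0.04, -0.0085]
    - [0.031, -0.04, -0.0085]
  yaw: [-0.0175, -0.0175, -0.0175, -0.0175, -0.0175]
  grip_force: 40

```text
time_s: 0.72
position: [0.2969, 0.3301, 0.2054]
tool_rot: [[-0.94, 0.341, -0.0], [0.341, 0.94, -0.0], [0.0, -0.0, -1.0]]
ft_force: [0.6, -0.3, 0.6]
grip_width: 0.0501
gripper_force: 0.0
```

jog_arm:
  hand: [0.05, 0.05, 0.05, 0.05, 0.05]
  travel:
    - [0.031, -0.04, -0.0085]
    - [0.031, -0.04, -0.0085]
    - [0.031, -0.04, -0.0085]
    - [0.031, -0.04, -0.0085]
    - [0.031, -0.04, -0.0085]
  yaw: [-0.0175, -0.0175, -0.0175, -0.0175, -0.0175]

```text
time_s: 1.35
position: [0.452, 0.13, 0.1629]
tool_rot: [[-0.907, 0.422, -0.0], [0.422, 0.907, 0.0], [0.0, -0.0, -1.0]]
ft_force: [0.8, 0.7, -0.5]
grip_width: 0.0502
gripper_force: 0.0
```

jog_arm:
  hand: [0.05, 0.05, 0.05, 0.05, 0.05]
  travel:
    - [0.031, -0.04, -0.0085]
    - [0.031, -0.04, -0.0085]
    - [0.031, -0.04, -0.0085]
    - [0.031, -0.04, -0.0085]
    - [0, 0, 0]
  yaw: [-0.0175, -0.0175, -0.0175, -0.0175, -0.0175]

```text
time_s: 1.98
position: [0.5764, -0.0311, 0.1279]
tool_rot: [[-0.865, 0.502, -0.001], [0.502, 0.865, -0.0], [0.001, -0.001, -1.0]]
ft_force: [0.2, 0.2, -0.1]
grip_width: 0.0499
gripper_force: 0.0
```

jog_arm:
  hand: [0.05, 0.05, 0.05, 0.05, 0.05]
  travel:
    - [0.0306, -0.0359, 0]
    - [0, 0, -0.045]
    - [0, 0, -0.045]
    - [0, 0, -0.014]
    - [0, 0, -0.004]
  yaw: [0, 0, 0, 0, 0]

```text
time_s: 2.6
position: [0.6059, -0.064, 0.0216]
tool_rot: [[-0.867, 0.498, -0.0], [0.498, 0.867, 0.0], [0.0, 0.0, -1.0]]
ft_force: [-0.3, 0.1, 0.7]
grip_width: 0.0501
gripper_force: 0.0
```

jog_arm:
  hand: [0.01, 0.01, 0.01, 0.01, 0.01]
  travel:
    - [0, 0, 0]
    - [0, 0, 0]
    - [0, 0, 0]
    - [0, 0, 0]
    - [0, 0, 0.02]
  yaw: [0, 0, 0, 0, 0]

```text
time_s: 3.22
position: [0.6055, -0.0643, 0.0414]
tool_rot: [[-0.867, 0.499, -0.001], [0.499, 0.867, 0.0], [0.001, -0.0, -1.0]]
ft_force: [0.1, -0.3, -0.6]
grip_width: 0.0242
gripper_force: 39.4
```

jog_arm:
  hand: [0.01, 0.01, 0.01, 0.01, 0.01]
  travel:
    - [0, 0, 0.04]
    - [-0.0151, 0.0434, 0]
    - [-0.0151, 0.0434, 0]
    - [-0.0151, 0.0434, 0]
    - [-0.0151, 0.0434, 0]
  yaw: [0, -0.143, -0.143, -0.143, -0.143]

```text
time_s: 3.85
position: [0.5451, 0.1105, 0.0821]
tool_rot: [[-0.454, 0.891, 0.001], [0.891, 0.454, 0.0], [-0.001, 0.001, -1.0]]
ft_force: [0.4, -0.6, -0.9]
grip_width: 0.0243
gripper_force: 39.4
```

jog_arm:
  hand: [0.01, 0.01, 0.01, 0.01, 0.01]
  travel:
    - [-0.0151, 0.0434, 0]
    - [-0.0151, 0.0434, 0]
    - [-0.0151, 0.0434, 0]
    - [-0.0151, 0.0434, 0]
    - [0, 0, 0]
  yaw: [-0.143, -0.143, -0.143, -0.143, 0]

```text
time_s: 4.47
position: [0.484, 0.2853, 0.082]
tool_rot: [[0.093, 0.996, 0.001], [0.996, -0.093, 0.001], [0.001, 0.001, -1.0]]
ft_force: [0.1, -0.1, -0.4]
grip_width: 0.0242
gripper_force: 39.4
```

jog_arm:
  hand: [0.01, 0.01, 0.01, 0.01, 0.01]
  travel:
    - [0.0005, -0.0025, -0.02]
    - [0, 0, -0.017]
    - [0, 0, -0.007]
    - [0, 0, -0.003]
    - [0, 0, 0]
  yaw: [0, 0, 0, 0, 0]

```text
time_s: 5.1
position: [0.4861, 0.2801, 0.0351]
tool_rot: [[0.095, 0.995, 0.001], [0.995, -0.095, 0.0], [0.0, 0.001, -1.0]]
ft_force: [-0.5, -0.4, 1.4]
grip_width: 0.0242
gripper_force: 39.7
```

jog_arm:
  hand: [0.045, 0.045, 0.045, 0.045, 0.045]
  travel:
    - [0, 0, 0]
    - [0, 0, 0]
    - [0, 0, 0]
    - [0, 0, 0.03]
    - [0, 0, 0.03]
  yaw: [0, 0, 0, 0, 0]

```text
time_s: 5.72
position: [0.4855, 0.2803, 0.0949]
tool_rot: [[0.095, 0.995, -0.001], [0.995, -0.095, -0.0], [-0.0, -0.001, -1.0]]
ft_force: [-0.2, 0.1, 0.4]
grip_width: 0.0451
gripper_force: 0.0
```

jog_arm:
  hand: [0.045, 0.045, 0.045, 0.045, 0.045]
  travel:
    - [0.014, -0.0498, 0]
    - [0.014, -0.0498, 0]
    - [0.014, -0.0498, 0]
    - [0.014, -0.0498, 0]
    - [0.014, -0.0498, 0]
  yaw: [0.0733, 0.0733, 0.0733, 0.0733, 0.0733]

```text
time_s: 6.35
position: [0.5559, 0.0296, 0.0944]
tool_rot: [[-0.27, 0.963, 0.0], [0.963, 0.27, -0.0], [-0.0, 0.0, -1.0]]
ft_force: [0.2, -0.1, -0.1]
grip_width: 0.0448
gripper_force: 0.0
```

jog_arm:
  hand: [0.045, 0.045, 0.045, 0.045, 0.045]
  travel:
    - [0.014, -0.0498, 0]
    - [0.014, -0.0498, 0]
    - [0.014, -0.0498, 0]
    - [0.014, -0.0498, 0]
    - [0.014, -0.0498, 0]
  yaw: [0.0733, 0.0733, 0.0733, 0.0733, 0.0733]

```text
time_s: 6.98
position: [0.6258, -0.2193, 0.0943]
tool_rot: [[-0.597, 0.802, -0.0], [0.802, 0.597, 0.0], [0.0, 0.0, -1.0]]
ft_force: [0.5, 0.3, -0.6]
grip_width: 0.0448
gripper_force: 0.0
```

```bash
python3 - <<'E'
from h import *
im=env.get_image('top');cv2.imwrite('pics/top1.png',im[:,:,::-1]); o=env.observe();print(o['position'],o['tool_rot'][:2,1])
cv2.imwrite('pics/t1.png',cv2.resize(im[140:300,80:480,::-1],None,fx=2,fy=2,interpolation=cv2.INTER_CUBIC))
E
```

```text
[ 0.62672966 -0.22572262  0.09409307] [0.80279974 0.59624869]
```

View pics/t1.png

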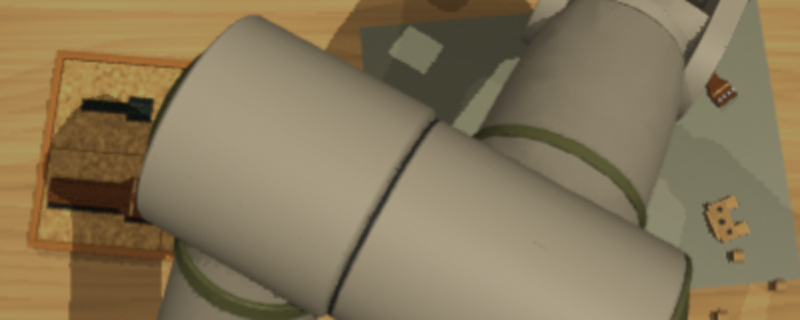

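jog_arm:
  hand: [0.045, 0.045, 0.045, 0.045, 0.045]
  travel:
    - [-0.0016, 0.008, 0]
    - [0, 0, -0.033]
    - [0, 0, -0.02]
    - [0, 0, 0]
    - [0, 0, 0]
  yaw: [0, 0, 0, 0, 0]

```text
time_s: 7.65
position: [0.6244, -0.2091, 0.0424]
tool_rot: [[-0.596, 0.803, 0.001], [0.803, 0.596, -0.001], [-0.001, 0.001, -1.0]]
ft_force: [0.8, 0.2, 1.2]
grip_width: 0.045
gripper_force: 0.0
```

jog_arm:
  hand: [0.045, 0.045, 0.045, 0.045, 0.045]
  travel:
    - [0.0007, -0.008, 0]
    - [0, 0, -0.01]
    - [0, 0, -0.008]
    - [0, 0, -0.003]
    - [0, 0, 0]
  yaw: [0, 0, 0, 0, 0]

```text
time_s: 8.28
position: [0.6246, -0.2175, 0.02]
tool_rot: [[-0.595, 0.804, -0.001], [0.804, 0.595, 0.0], [0.001, -0.0, -1.0]]
ft_force: [-0.5, -0.0, 0.6]
grip_width: 0.0452
gripper_force: 0.0
```

jog_arm:
  hand: [0.01, 0.01, 0.01, 0.01, 0.01]
  travel:
    - [0, 0, 0]
    - [0, 0, 0]
    - [0, 0, 0]
    - [0, 0, 0]
    - [0, 0, 0]
  yaw: [0, 0, 0, 0, 0]

```text
time_s: 8.9
position: [0.6249, -0.2178, 0.0208]
tool_rot: [[-0.595, 0.804, 0.001], [0.804, 0.595, -0.0], [-0.001, 0.0, -1.0]]
ft_force: [-0.4, 0.9, 5.0]
grip_width: 0.0201
gripper_force: 39.7
```

jog_arm:
  hand: [0.01, 0.01, 0.01, 0.01, 0.01]
  travel:
    - [0, 0, 0.02]
    - [0, 0, 0.03]
    - [0, 0, 0.02]
    - [0, 0, 0]
    - [0, 0, 0]
  yaw: [0, 0, 0, 0, 0]

```text
time_s: 9.52
position: [0.6242, -0.2174, 0.089]
tool_rot: [[-0.595, 0.804, -0.002], [0.804, 0.595, 0.001], [0.002, -0.001, -1.0]]
ft_force: [0.1, -0.8, 0.0]
grip_width: 0.0206
gripper_force: 39.2
```

jog_arm:
  hand: [0.01, 0.01, 0.01, 0.01, 0.01]
  travel:
    - [-0.005, 0.04625, 0]
    - [-0.005, 0.04625, 0]
    - [-0.005, 0.04625, 0]
    - [-0.005, 0.04625, 0]
    - [-0.005, 0.04625, 0]
  yaw: [-0.0733, -0.0733, -0.0733, -0.0733, -0.0733]

```text
time_s: 10.15
position: [0.5988, 0.0151, 0.089]
tool_rot: [[-0.265, 0.964, -0.002], [0.964, 0.265, 0.0], [0.001, -0.002, -1.0]]
ft_force: [0.4, 0.4, -0.2]
grip_width: 0.0207
gripper_force: 39.2
```

jog_arm:
  hand: [0.01, 0.01, 0.01, 0.01, 0.01]
  travel:
    - [-0.005, 0.04625, 0]
    - [-0.005, 0.04625, 0]
    - [-0.005, 0.04625, 0]
    - [-0.005, 0.04625, 0]
    - [-0.005, 0.04625, 0]
  yaw: [-0.0733, -0.0733, -0.0733, -0.0733, -0.0733]

```text
time_s: 10.78
position: [0.5739, 0.2462, 0.0889]
tool_rot: [[0.098, 0.995, -0.002], [0.995, -0.098, -0.001], [-0.001, -0.002, -1.0]]
ft_force: [0.6, -0.5, -0.2]
grip_width: 0.0202
gripper_force: 39.2
```

jog_arm:
  hand: [0.01, 0.01, 0.01, 0.01, 0.01]
  travel:
    - [0, 0, 0]
    - [0, 0, -0.02]
    - [0, 0, -0.02]
    - [0, 0, 0]
    - [0, 0, 0]
  yaw: [0, 0, 0, 0, 0]

```text
time_s: 11.4
position: [0.575, 0.2443, 0.0506]
tool_rot: [[0.096, 0.995, 0.0], [0.995, -0.096, -0.0], [0.0, 0.0, -1.0]]
ft_force: [0.3, -1.2, 1.0]
grip_width: 0.0206
gripper_force: 39.2
```

jog_arm:
  hand: [0.01, 0.01, 0.01, 0.01, 0.01]
  travel:
    - [0, 0, -0.008]
    - [0, 0, -0.006]
    - [0, 0, -0.003]
    - [0, 0, 0]
    - [0, 0, 0]
  yaw: [0, 0, 0, 0, 0]

```text
time_s: 12.02
position: [0.5747, 0.2449, 0.0334]
tool_rot: [[0.095, 0.995, 0.0], [0.995, -0.095, 0.0], [0.0, 0.0, -1.0]]
ft_force: [-0.1, 0.6, -0.4]
grip_width: 0.0209
gripper_force: 39.2
```

jog_arm:
  hand: [0.04, 0.04, 0.04, 0.04, 0.04]
  travel:
    - [0, 0, 0]
    - [0, 0, 0]
    - [0, 0, 0]
    - [0, 0, 0.03]
    - [0, 0, 0.03]
  yaw: [0, 0, 0, 0, 0]

```text
time_s: 12.65
position: [0.5745, 0.2448, 0.0939]
tool_rot: [[0.095, 0.995, -0.001], [0.995, -0.095, -0.0], [-0.0, -0.001, -1.0]]
ft_force: [0.9, -0.6, 0.7]
grip_width: 0.0397
gripper_force: 0.0
```

jog_arm:
  hand: [0.078, 0.078, 0.078, 0.078, 0.078]
  travel:
    - [-0.01336, -0.03804, 0]
    - [-0.01336, -0.03804, 0]
    - [-0.01336, -0.03804, 0]
    - [-0.01336, -0.03804, 0]
    - [-0.01336, -0.03804, 0]
  yaw: [-0.036, -0.036, -0.036, -0.036, -0.036]

```text
time_s: 13.28
position: [0.5075, 0.0535, 0.0935]
tool_rot: [[0.273, 0.962, 0.001], [0.962, -0.273, -0.0], [0.0, 0.001, -1.0]]
ft_force: [0.2, -1.1, -0.0]
grip_width: 0.078
gripper_force: 0.0
```

jog_arm:
  hand: [0.078, 0.078, 0.078, 0.078, 0.078]
  travel:
    - [-0.01336, -0.03804, 0]
    - [-0.01336, -0.03804, 0]
    - [-0.01336, -0.03804, 0]
    - [0, 0, 0]
    - [0, 0, 0]
  yaw: [-0.036, -0.036, -0.036, 0, 0]

```text
time_s: 13.9
position: [0.468, -0.0592, 0.0934]
tool_rot: [[0.374, 0.927, 0.0], [0.927, -0.374, 0.0], [0.0, 0.0, -1.0]]
ft_force: [0.6, 0.2, -0.5]
grip_width: 0.0781
gripper_force: 0.0
```

jog_arm:
  hand: [0.078, 0.078, 0.078, 0.078, 0.078]
  travel:
    - [0, 0, -0.03]
    - [0, 0, -0.025]
    - [0, 0, -0.013]
    - [0, 0, -0.005]
    - [0, 0, 0]
  yaw: [0, 0, 0, 0, 0]

```text
time_s: 14.52
position: [0.4681, -0.0593, 0.0206]
tool_rot: [[0.374, 0.928, 0.0], [0.928, -0.374, -0.0], [0.0, 0.0, -1.0]]
ft_force: [0.2, 0.6, 0.8]
grip_width: 0.0779
gripper_force: 0.0
```

jog_arm:
  hand: [0.04, 0.04, 0.04, 0.04, 0.04]
  travel:
    - [0, 0, 0]
    - [0, 0, 0]
    - [0, 0, 0]
    - [0, 0, 0]
    - [0, 0, 0]
  yaw: [0, 0, 0, 0, 0]

```text
time_s: 15.15
position: [0.4682, -0.0596, 0.0211]
tool_rot: [[0.374, 0.927, 0.001], [0.927, -0.374, -0.0], [0.0, 0.002, -1.0]]
ft_force: [-0.4, 0.5, 6.2]
grip_width: 0.0553
gripper_force: 42.4
```

jog_arm:
  hand: [0.04, 0.04, 0.04, 0.04, 0.04]
  travel:
    - [0, 0, 0.02]
    - [0, 0, 0.03]
    - [0, 0, 0.02]
    - [0, 0, 0]
    - [0.0195, 0.0409, 0]
  yaw: [0, 0, 0, 0, 0.0576]

```text
time_s: 15.78
position: [0.4871, -0.0197, 0.0899]
tool_rot: [[0.323, 0.946, -0.0], [0.946, -0.323, -0.0], [-0.0, -0.0, -1.0]]
ft_force: [0.8, 0.3, 0.1]
grip_width: 0.0549
gripper_force: 42.8
```

jog_arm:
  hand: [0.04, 0.04, 0.04, 0.04, 0.04]
  travel:
    - [0.0195, 0.0409, 0]
    - [0.0195, 0.0409, 0]
    - [0.0195, 0.0409, 0]
    - [0.0195, 0.0409, 0]
    - [0, 0, 0]
  yaw: [0.0576, 0.0576, 0.0576, 0.0576, 0]

```text
time_s: 16.4
position: [0.5655, 0.1473, 0.0888]
tool_rot: [[0.092, 0.996, -0.001], [0.996, -0.092, 0.0], [0.0, -0.001, -1.0]]
ft_force: [0.0, -0.5, -1.0]
grip_width: 0.0555
gripper_force: 42.8
```

jog_arm:
  hand: [0.04, 0.04, 0.04, 0.04, 0.04]
  travel:
    - [0, 0, -0.02]
    - [0, 0, -0.02]
    - [0, 0, 0]
    - [0, 0, 0]
    - [0, 0, 0]
  yaw: [0, 0, 0, 0, 0]

```text
time_s: 17.02
position: [0.5656, 0.1448, 0.051]
tool_rot: [[0.096, 0.995, 0.001], [0.995, -0.096, 0.0], [0.0, 0.001, -1.0]]
ft_force: [-0.0, -0.4, -0.4]
grip_width: 0.0551
gripper_force: 42.8
```

jog_arm:
  hand: [0.04, 0.04, 0.04, 0.04, 0.04]
  travel:
    - [0, 0, -0.008]
    - [0, 0, -0.006]
    - [0, 0, -0.0035]
    - [0, 0, 0]
    - [0, 0, 0]
  yaw: [0, 0, 0, 0, 0]

```text
time_s: 17.65
position: [0.5651, 0.145, 0.0332]
tool_rot: [[0.095, 0.995, -0.0], [0.995, -0.095, -0.0], [-0.0, -0.0, -1.0]]
ft_force: [-2.2, -0.3, 5.5]
grip_width: 0.0554
gripper_force: 43.6
```

jog_arm:
  hand: [0.072, 0.072, 0.072, 0.072, 0.072]
  travel:
    - [0, 0, 0]
    - [0, 0, 0]
    - [0, 0, 0]
    - [0, 0, 0.03]
    - [0, 0, 0.03]
  yaw: [0, 0, 0, 0, 0]

```text
time_s: 18.27
position: [0.5652, 0.145, 0.0933]
tool_rot: [[0.095, 0.995, -0.001], [0.995, -0.095, -0.0], [-0.0, -0.001, -1.0]]
ft_force: [0.7, -0.2, 0.4]
grip_width: 0.0721
gripper_force: 0.0
```

jog_arm:
  hand: [0, 0, 0, 0, 0]
  travel:
    - [-0.0153, -0.0477, 0]
    - [-0.0153, -0.0477, 0]
    - [-0.0153, -0.0477, 0]
    - [-0.0153, -0.0477, 0]
    - [-0.0153, -0.0477, 0]
  yaw: [0.0096, 0.0096, 0.0096, 0.0096, 0.0096]

```text
time_s: 18.9
position: [0.4882, -0.095, 0.0929]
tool_rot: [[0.047, 0.999, 0.0], [0.999, -0.047, -0.0], [-0.0, 0.0, -1.0]]
ft_force: [0.7, -1.5, 0.0]
grip_width: -0.0
gripper_force: 0.0
```

jog_arm:
  hand: [0, 0, 0, 0, 0]
  travel:
    - [-0.0153, -0.0477, 0]
    - [-0.0153, -0.0477, 0]
    - [-0.0153, -0.0477, 0]
    - [-0.0153, -0.0477, 0]
    - [-0.0153, -0.0477, 0]
  yaw: [0.0096, 0.0096, 0.0096, 0.0096, 0.0096]

```text
time_s: 19.52
position: [0.4116, -0.3336, 0.0929]
tool_rot: [[-0.001, 1.0, 0.0], [1.0, 0.001, -0.0], [-0.0, 0.0, -1.0]]
ft_force: [0.5, -0.9, -0.6]
grip_width: 0.0001
gripper_force: 0.0
```

jog_arm:
  hand: [0, 0, 0, 0, 0]
  travel:
    - [0, 0, 0]
    - [0, 0, -0.02]
    - [0, 0, 0]
    - [0, 0, 0]
    - [0, 0, 0]
  yaw: [0, 0, 0, 0, 0]

```text
time_s: 20.15
position: [0.4127, -0.3319, 0.0735]
tool_rot: [[-0.001, 1.0, 0.001], [1.0, 0.001, -0.001], [-0.001, 0.001, -1.0]]
ft_force: [0.8, -0.1, 0.4]
grip_width: 0.0002
gripper_force: 0.0
```

```bash
python3 - <<'E'
from h import *
im=env.get_image('side'); o=env.observe();print(o['position'],o['tool_rot'][:2,1])
cv2.imwrite('pics/s1.png',im[:,:,::-1])
E
```

```text
[ 0.4125934  -0.33191499  0.07340774] [9.99999378e-01 9.24583448e-04]
```

View pics/s1.png

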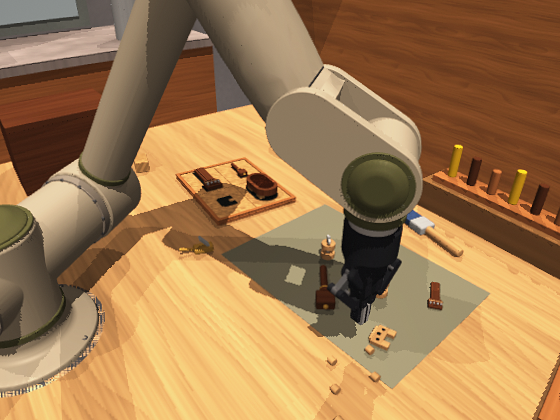

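jog_arm:
  hand: [0, 0, 0, 0, 0]
  travel:
    - [0, 0, -0.03]
    - [0, 0, -0.015]
    - [0, 0, -0.007]
    - [0, 0, 0]
    - [0, -0.01, 0]
  yaw: [0, 0, 0, 0, 0]

```text
time_s: 20.82
position: [0.4126, -0.3422, 0.0215]
tool_rot: [[-0.001, 1.0, 0.0], [1.0, 0.001, -0.001], [-0.001, 0.0, -1.0]]
ft_force: [-0.2, 0.8, 0.4]
grip_width: 0.0004
gripper_force: 0.0
```

jog_arm:
  hand: [0, 0, 0, 0, 0]
  travel:
    - [0, -0.01, 0]
    - [0, -0.01, 0]
    - [0, -0.01, 0]
    - [0, -0.01, 0]
    - [0, -0.005, 0]
  yaw: [0, 0, 0, 0, 0]

```text
time_s: 21.45
position: [0.4122, -0.3877, 0.0208]
tool_rot: [[-0.0, 1.0, 0.0], [1.0, 0.0, -0.0], [-0.0, 0.0, -1.0]]
ft_force: [0.4, 0.2, -0.9]
grip_width: 0.0001
gripper_force: 0.0
```

jog_arm:
  hand: [0, 0, 0.056, 0.056, 0.056]
  travel:
    - [0, 0, 0]
    - [0, 0, 0.04]
    - [0.0, 0.02, 0.03]
    - [0, 0, 0]
    - [0, 0, 0]
  yaw: [0, 0, 0.16, 0.17, 0]

```text
time_s: 22.08
position: [0.4123, -0.3666, 0.091]
tool_rot: [[-0.324, 0.946, 0.0], [0.946, 0.324, -0.0], [-0.0, 0.0, -1.0]]
ft_force: [0.2, 0.3, 0.7]
grip_width: 0.0544
gripper_force: 0.0
```

```bash
python3 - <<'E'
from h import *
o=env.observe();print(o['position'],o['tool_rot'][:2,1])
for n in('top','side'):
    im=env.get_image(n);cv2.imwrite(f'pics/{n}2.png',im[:,:,::-1])
a=cv2.imread('pics/top2.png')[225:305,400:500];b=cv2.imread('pics/side2.png')[300:400,310:430]
cv2.imwrite('pics/c2.png',np.hstack([cv2.resize(a,(400,320)),cv2.resize(b,(384,320))]))
E
```

```text
[ 0.41233572 -0.36655258  0.09102827] [0.94620365 0.32357171]
```

View pics/c2.png

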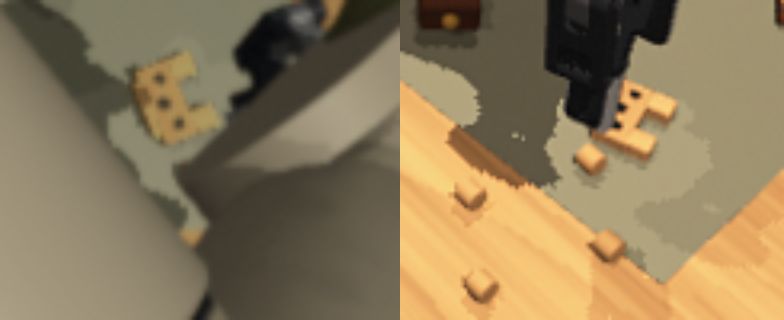

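```bash
python3 - <<'E'
from h import *
print(onplane('side',[[369,349],[373,376],[335,388],[331,361]],0.005))
print(onplane('top',[[448,268],[470,283],[447,284],[440,298],[462,313]],0.005))
for f in('side0','side2'):
    im=cv2.imread(f'pics/{f}.png'); b,g,r=[im[:,:,i].astype(float) for i in range(3)]
    m=np.zeros(r.shape,bool); m[325:360,355:400]=1
    for o in blobs(m&(r/(b+1)>1.5)&(r>110),'side',0.005,20):print(f,o)
E
```

```text
[[ 0.42200913 -0.35228926]
 [ 0.39001161 -0.39100797]
 [ 0.33228742 -0.37235306]
 [ 0.35978149 -0.33361807]]
[[ 0.4206017  -0.35589755]
 [ 0.39037056 -0.39783555]
 [ 0.38890507 -0.35166013]
 [ 0.36160414 -0.33583848]
 [ 0.3319669  -0.37742538]]
side0 {'pix': array([380., 338.]), 'area': 521, 'cen': array([ 0.4517, -0.3475]), 'pca': -164.8, 'rect': (array([ 0.4473, -0.3497]), array([69.2, 36.6]), 19.4)}
side2 {'pix': array([381., 340.]), 'area': 433, 'cen': array([ 0.4515, -0.3507]), 'pca': -168.1, 'rect': (array([ 0.4482, -0.3523]), array([69.2, 31.3]), 19.6)}
```

jog_arm:
  hand: [0, 0, 0, 0, 0]
  travel:
    - [0.0057, 0.037, 0]
    - [0, 0, 0]
    - [0, 0, -0.03]
    - [0, 0, -0.03]
    - [0, 0, -0.01]
  yaw: [-0.16, -0.17, 0, 0, 0]

```text
time_s: 22.8
position: [0.4174, -0.3294, 0.0191]
tool_rot: [[0.002, 1.0, -0.002], [1.0, -0.002, 0.003], [0.003, -0.002, -1.0]]
ft_force: [0.1, 0.3, -0.1]
grip_width: 0.0001
gripper_force: 0.0
```

jog_arm:
  hand: [0, 0, 0, 0, 0]
  travel:
    - [0, 0, 0]
    - [0, -0.015, 0]
    - [0, -0.015, 0]
    - [0, -0.015, 0]
    - [0, -0.015, 0]
  yaw: [0, 0, 0, 0, 0]

```text
time_s: 23.42
position: [0.4179, -0.3914, 0.021]
tool_rot: [[-0.0, 1.0, 0.0], [1.0, 0.0, -0.0], [-0.0, 0.0, -1.0]]
ft_force: [-0.7, -1.4, -1.0]
grip_width: -0.0003
gripper_force: 0.0
```

jog_arm:
  hand: [0, 0, 0.052, 0.052, 0.052]
  travel:
    - [0, 0, 0]
    - [0, 0, 0.04]
    - [0.0, 0.02, 0.03]
    - [0, 0, 0]
    - [0, 0, 0]
  yaw: [0, 0, 0.16, 0.18, 0]

```text
time_s: 24.05
position: [0.418, -0.3695, 0.091]
tool_rot: [[-0.333, 0.943, -0.0], [0.943, 0.333, 0.0], [0.0, 0.0, -1.0]]
ft_force: [-0.1, 0.4, -0.8]
grip_width: 0.0519
gripper_force: 0.0
```

```bash
python3 - <<'E'
from h import *
o=env.observe();print(o['position'],o['tool_rot'][:2,1])
im=env.get_image('side');cv2.imwrite('pics/side3.png',im[:,:,::-1])
b=cv2.imread('pics/side3.png')[300:400,310:430]
cv2.imwrite('pics/c3.png',cv2.resize(b,(576,480)))
E
```

```text
[ 0.41801173 -0.3694839   0.09099732] [0.94296178 0.332901  ]
```

View pics/c3.png

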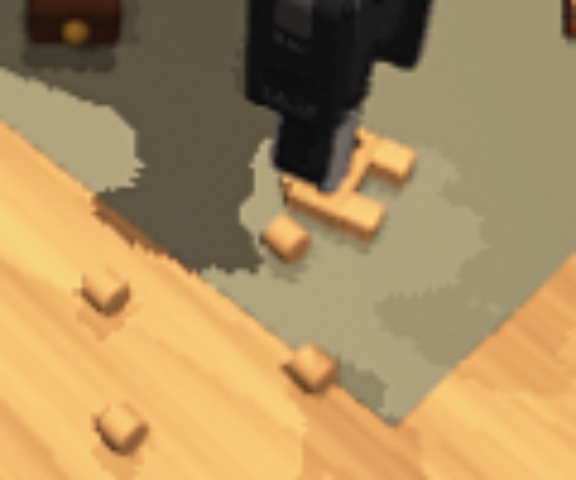

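jog_arm:
  hand: [0.054, 0.054, 0.054, 0.054, 0.054]
  travel:
    - [0.02, 0.011, 0]
    - [0.02, 0.011, 0]
    - [0, 0, -0.03]
    - [0, 0, -0.02]
    - [0, 0, 0]
  yaw: [0, 0, 0, 0, 0]

```text
time_s: 24.72
position: [0.4574, -0.3473, 0.0392]
tool_rot: [[-0.331, 0.944, -0.003], [0.944, 0.331, 0.003], [0.004, -0.001, -1.0]]
ft_force: [-0.3, 0.4, 0.6]
grip_width: 0.0538
gripper_force: 0.0
```

jog_arm:
  hand: [0.054, 0.054, 0.054, 0.054, 0.054]
  travel:
    - [0, 0, -0.01]
    - [0, 0, -0.007]
    - [0, 0, -0.004]
    - [0, 0, 0]
    - [0, 0, 0]
  yaw: [0, 0, 0, 0, 0]

```text
time_s: 25.35
position: [0.4581, -0.3481, 0.0201]
tool_rot: [[-0.334, 0.943, 0.0], [0.943, 0.334, -0.0], [-0.0, 0.0, -1.0]]
ft_force: [0.3, 0.2, -0.1]
grip_width: 0.0539
gripper_force: 0.0
```

jog_arm:
  hand: [0.02, 0.02, 0.02, 0.02, 0.02]
  travel:
    - [0, 0, 0]
    - [0, 0, 0]
    - [0, 0, 0]
    - [0, 0, 0]
    - [0, 0, 0]
  yaw: [0, 0, 0, 0, 0]

```text
time_s: 25.98
position: [0.4581, -0.3481, 0.0204]
tool_rot: [[-0.334, 0.943, 0.001], [0.943, 0.334, -0.001], [-0.001, 0.0, -1.0]]
ft_force: [-1.1, 1.0, 5.9]
grip_width: 0.0382
gripper_force: 40.2
```

jog_arm:
  hand: [0.02, 0.02, 0.02, 0.02, 0.02]
  travel:
    - [0, 0, 0.02]
    - [0, 0, 0.03]
    - [0, 0, 0.02]
    - [0, 0, 0]
    - [0, 0, 0]
  yaw: [0, 0, 0, 0, 0]

```text
time_s: 26.6
position: [0.4577, -0.3477, 0.0889]
tool_rot: [[-0.334, 0.943, -0.001], [0.943, 0.334, 0.001], [0.001, -0.001, -1.0]]
ft_force: [0.0, 0.4, -0.5]
grip_width: 0.038
gripper_force: 40.2
```

jog_arm:
  hand: [0.02, 0.02, 0.02, 0.02, 0.02]
  travel:
    - [0.0014, 0.0501, 0]
    - [0.0014, 0.0501, 0]
    - [0.0014, 0.0501, 0]
    - [0.0014, 0.0501, 0]
    - [0.0014, 0.0501, 0]
  yaw: [0.114, 0.114, 0.114, 0.114, 0.114]

```text
time_s: 27.22
position: [0.4645, -0.0958, 0.0889]
tool_rot: [[-0.792, 0.611, -0.002], [0.611, 0.792, 0.001], [0.002, -0.0, -1.0]]
ft_force: [0.2, 0.3, 0.3]
grip_width: 0.0384
gripper_force: 40.2
```

jog_arm:
  hand: [0.02, 0.02, 0.02, 0.02, 0.02]
  travel:
    - [0.0014, 0.0501, 0]
    - [0.0014, 0.0501, 0]
    - [0.0014, 0.0501, 0]
    - [0.0014, 0.0501, 0]
    - [0.0014, 0.0501, 0]
  yaw: [0.114, 0.114, 0.114, 0.114, 0.114]

```text
time_s: 27.85
position: [0.4715, 0.1546, 0.0888]
tool_rot: [[-0.996, 0.086, -0.002], [0.086, 0.996, -0.0], [0.002, -0.0, -1.0]]
ft_force: [0.9, -0.8, 0.1]
grip_width: 0.0384
gripper_force: 40.2
```

jog_arm:
  hand: [0.02, 0.02, 0.02, 0.02, 0.02]
  travel:
    - [0, 0, 0]
    - [0, 0, -0.02]
    - [0, 0, -0.02]
    - [0, 0, 0]
    - [0, 0, 0]
  yaw: [0, 0, 0, 0, 0]

```text
time_s: 28.48
position: [0.4722, 0.1525, 0.0501]
tool_rot: [[-0.996, 0.091, 0.0], [0.091, 0.996, -0.0], [-0.0, -0.0, -1.0]]
ft_force: [0.1, 0.0, 1.1]
grip_width: 0.038
gripper_force: 40.2
```

Down to 0.033, release, and retreat to the right-hand side for a clear view.

jog_arm:
  hand: [0.02, 0.02, 0.02, 0.02, 0.02]
  travel:
    - [0, 0.0005, -0.008]
    - [0, 0, -0.006]
    - [0, 0, -0.0035]
    - [0, 0, 0]
    - [0, 0, 0]
  yaw: [0, 0, 0, 0, 0]

```text
time_s: 29.1
position: [0.4719, 0.1535, 0.0324]
tool_rot: [[-0.996, 0.09, -0.0], [0.09, 0.996, -0.0], [0.0, -0.0, -1.0]]
ft_force: [-1.4, -1.4, 3.5]
grip_width: 0.0382
gripper_force: 40.7
```

jog_arm:
  hand: [0.052, 0.052, 0.052, 0.052, 0.052]
  travel:
    - [0, 0, 0]
    - [0, 0, 0]
    - [0, 0, 0]
    - [0, 0, 0.04]
    - [0, 0, 0.06]
  yaw: [0, 0, 0, 0, 0]

```text
time_s: 29.72
position: [0.4713, 0.1534, 0.1324]
tool_rot: [[-0.996, 0.09, -0.004], [0.09, 0.996, -0.0], [0.004, -0.001, -1.0]]
ft_force: [1.6, -0.0, 0.2]
grip_width: 0.0522
gripper_force: 0.0
```

jog_arm:
  hand: [0.052, 0.052, 0.052, 0.052, 0.052]
  travel:
    - [-0.05, 0.03, 0.015]
    - [-0.05, 0.03, 0.015]
    - [-0.05, 0.04, 0.015]
    - [-0.05, 0.04, 0.015]
    - [-0.04, 0.04, 0.015]
  yaw: [0, 0, 0, 0, 0]

```text
time_s: 30.35
position: [0.2351, 0.3303, 0.2065]
tool_rot: [[-0.996, 0.09, 0.0], [0.09, 0.996, 0.0], [-0.0, 0.0, -1.0]]
ft_force: [1.6, 0.4, -0.1]
grip_width: 0.0524
gripper_force: 0.0
```

jog_arm:
  hand: [0.052, 0.052, 0.052, 0.052, 0.052]
  travel:
    - [-0.03, 0.045, 0.0]
    - [-0.03, 0.045, 0]
    - [-0.03, 0.045, 0]
    - [0, 0.04, 0]
    - [0, 0, 0]
  yaw: [0, 0, 0, 0, 0]

```text
time_s: 30.98
position: [0.1464, 0.5062, 0.2052]
tool_rot: [[-0.996, 0.088, -0.0], [0.088, 0.996, 0.0], [0.0, 0.0, -1.0]]
ft_force: [-0.5, 0.3, -0.3]
grip_width: 0.0519
gripper_force: 0.0
```

```bash
python3 - <<'E'
from h import *
o=env.observe();print(o['position'],o['time_s'])
im=env.get_image('top');cv2.imwrite('pics/top4.png',im[:,:,::-1])
im=im[:,:,::-1]
cv2.imwrite('pics/c4.png',np.hstack([cv2.resize(im[160:280,90:240],(500,400),interpolation=cv2.INTER_CUBIC),cv2.resize(im[140:300,260:380],(300,400))]))
b,g,r=[im[:,:,i].astype(float) for i in range(3)]
t=np.zeros(r.shape,bool); t[172:268,102:232]=1
for z in(0.017,0.032):
  for o in blobs(t&(r/(b+1)>2.2)&(r<150)&(g<70),'top',z,100):print(z,o)
E
```

```text
[0.14640914 0.50619709 0.20519763] 30.975
0.017 {'pix': array([197., 196.]), 'area': 1222, 'cen': array([0.5694, 0.1472]), 'pca': 84.1, 'rect': (array([0.5696, 0.1462]), array([102.7,  59.1]), 85.2)}
0.017 {'pix': array([138., 193.]), 'area': 254, 'cen': array([0.5766, 0.2663]), 'pca': 85.8, 'rect': (array([0.5747, 0.2713]), array([73.9, 25. ]), 89.5)}
0.017 {'pix': array([132., 237.]), 'area': 739, 'cen': array([0.4859, 0.2748]), 'pca': 83.9, 'rect': (array([0.4869, 0.2754]), array([113.1,  39.6]), 83.3)}
0.032 {'pix': array([197., 196.]), 'area': 1222, 'cen': array([0.5659, 0.1448]), 'pca': 84.1, 'rect': (array([0.5661, 0.1438]), array([101.2,  58.2]), 85.2)}
0.032 {'pix': array([138., 193.]), 'area': 254, 'cen': array([0.573 , 0.2621]), 'pca': 85.8, 'rect': (array([0.5712, 0.267 ]), array([72.8, 24.7]), 89.5)}
0.032 {'pix': array([132., 237.]), 'area': 739, 'cen': array([0.4837, 0.2704]), 'pca': 83.9, 'rect': (array([0.4847, 0.2711]), array([111.4,  39. ]), 83.3)}
```

View pics/c4.png

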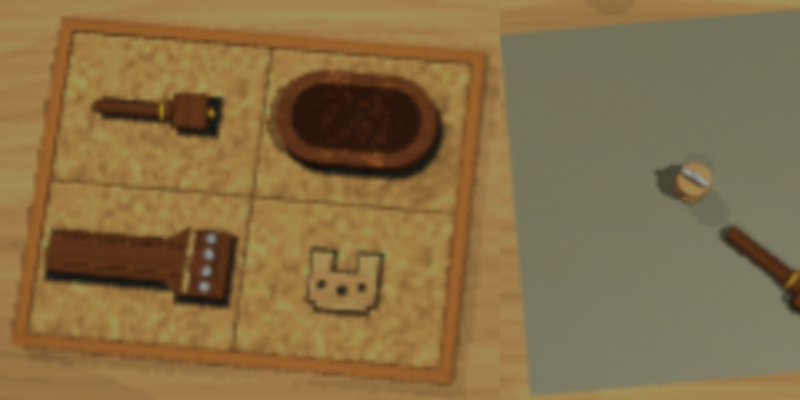

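```bash
python3 -c "
from rig import env
print(env.close_job())"
```

```text
the job is handed in; nothing more can be done
None
```

I handed the job in at about 31 s: the last picture shows all four violin fittings flat on their outlines, none more than about 5 mm off centre, and I left the cello peg and child's tailpiece alone. The hand-in returned no verdict.

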